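# Find the ribbon winder with the dragging bearing and mark it

## Robot

A 6-joint arm with a two-finger parallel gripper is mounted at the origin on the work surface. World frame = base frame: x ahead of the robot, y to its left, z up, the work surface at z = 0. Lengths are in m, angles in rad, forces in N, time in s.
With the tool pointing down it reaches from about 0.375 to 0.9 m from the base axis. Payload 3.1 kg.
Tool frame: the origin (TCP) lies at the centre of the arm's flange, where the gripper is bolted on; the fingertips stand robot.tip_extent ahead of it and the grasp point (between the pads) lies 164 mm ahead of it (robot.tip_extent is the distance from the TCP to the fingertips, in m); z points along the fingers, y is the line along which they close (so a half turn about z gives the same grasp; the last joint's range is limited). The gripper opens to 87 mm and grips with 3 to 60 N. Pads are 19 mm wide; open, the fingers measure 117 mm over their backs; the gripper's body (75 mm by 190 mm) begins 51 mm behind the grasp point.
Start: joints at [0.968, 0.527, 1.433, -0, 1.181, -0.178], TCP at [0.258, 0.569, 0.405] pointing down, gripper open.
Joint ranges: [-3.08, 3.08], [-0.75, 2.2], [0.22, 2.44], [-1.43, 4.57], [0, 2.65], [-2.85, 2.85]. Speed limits (rad/s): [2.79, 2.79, 3.14, 3.14, 3.14, 3.14].

## Interface

Orientations are given as a unit quaternion [x, y, z, w].
In Python, from rig import get_obs, camera, hand_in, cut_out, robot gives the robot as it stands.
- The arm moves only by the tool step_arm, never from a script. Its argument "rows" is a list of rows, each a list of 6 numbers: the shift along the world's x, y, z in m, then the turn, a rotation vector about the world's x, y, z in degrees. A call has 1 to 12 rows; each row shifts and turns the commanded pose from where the row before left it; what a row does not reach is not made up. A row lasts 1/8 s, in which the tool goes at most 62.5 mm and 10.7 degrees, less where a joint would pass 70% of its speed; a pose out of reach is approached as far as the arm can. A call is refused whole if a number of a shift passes 0.0625 or a number of a turn 10.7, either way. A call with a gripper value outside its range is refused whole. "jaw" is the finger opening in m, from 0 to 0.087, set as the call begins (left out, the last holds). The fingers move at their own pace and stop on an object; "squeeze" is the grip in N (left out, the last holds). Time passes only in rows, so rows that do not move let the fingers close. It gives the time, the measured TCP pose, the force, the opening and the grip force at its end, in the units of the state.
- get_obs(): the state, without advancing time (a new reading comes with each control period).
- camera(name): name is "side" or "top" or "wrist"; returns a dict with "pixels" (384x512x3 uint8, blue, green, red), "depth" (384x512 float32, m along the optical axis (not along the pixel's ray), 0 where there is no reading), "fov_y" (degrees; the focal length in pixels is half the picture's height over the tangent of half this angle, whatever the lens; pixels are square), "cx", "cy" (the principal point, pixels), "extrinsics" (4x4, takes a point from camera to world coordinates); the wrist camera has in their place "mount" (4x4, takes a point from camera to tool coordinates, whose origin is the TCP and whose axes are the flange's). Camera axes: x right, y up, looking along -z (the intrinsics and any distortion apply to the point x, -y, -z); pixel columns grow to the right and rows downward; lengths in m; the calibration is good to about 2 mm. A picture is of the moment at which its call begins: read the wrist's pose just before it.
- hand_in(): hands the job in; it is judged then, once.
Trained networks look in the newest picture that a camera, given by its name, has taken for a name from the list of things; names that differ only in an ending like _2 or _b are one class to them, and where a whole thing is asked for, a point or a joint stands for the part that bears it (a point fixed in the world has none). Each returns a list of dicts, best first, with "confidence" (0 to 1); they miss things now and then, are a little off and sometimes report something else, mostly with a low value. They report only what shows in the picture. A call takes as long as a camera call. They do not tell look-alikes from the thing itself.
- cut_out(label, camera): "region" (384x512 bool, what is visible of it) and "extent" ([centre column, centre row, width, height] in pixels, round what is visible of it).
The state is a dict: "time": time; "q": joint angles; "joint_velocities": joint speeds; "joint_torque": joint torques, N m; "position": TCP position; "tool_rot": TCP orientation; "ft_force": force on the tool from outside, world axes, zero at the start; "moment": the same for the moment, N m; "grip_width": finger opening in m; "grip_force": force on a finger pad.
Only numpy, scipy, OpenCV 4.12 (cv2) and the standard library are available. Lean on these libraries where they do the work, as an engineer would, in place of code of your own. Each camera call takes 0.05 s, during which the arm holds its last target. There are 200 camera calls.

## Task

One of the three ribbon winders on the milliner's bench has a bearing fouled with lint. Push each winder gently round by its crank peg with shut fingers (do not grip it), about a quarter turn, leave it there, and feel which one drags; then put the red collar over the axle pin of the dragging winder, fully down on its shoulder, and let go. Do not force the winders or the pins, and leave the glue, thread and pin jar alone.

Things in the scene. Friction and masses are not known exactly. Their poses are not given: they have to be found in the camera images.
- winder_a: turning part of ribbon winder a (three look-alikes, empty): a pale wood disc, 100 mm across, 8 mm thick, with a black crank peg standing on it. Origin: on the vertical turning axis at the disc's underside, 34 mm above the table; z up, x from the axis towards the peg. Turns either way without stops and stays where it is left
- stand_a: fixed stand of winder a, green and dark grey, 92 mm across, bearing inside, axle pin up its middle; origin on the axis at the table top. Two of the three bearings run smoothly (about 0.4 N at the peg turns the disc), one is fouled and drags (about 7 N at the peg while turning, 3 to 6 N left when the push halts; even all round, either way); which one changes each start, unseen
- peg_a (a point): top centre of winder_a's black crank peg: 12 mm across, stands 33 mm above the disc (top 75 mm above the table), 36 mm from the turning axis; moves round with the disc
- axle_a (a point): centre of the steel shoulder of winder_a's fixed, non-turning axle, 46 mm above the table and 4 mm above the disc's top; the shoulder is 22 mm across; above it stands the axle pin, 12 mm across and 30 mm high, its last 6 mm tapered
- winder_b: turning part of ribbon winder b (three look-alikes, empty): a pale wood disc, 100 mm across, 8 mm thick, with a black crank peg standing on it. Origin: on the vertical turning axis at the disc's underside, 34 mm above the table; z up, x from the axis towards the peg. Turns either way without stops and stays where it is left
- stand_b: fixed stand of winder b, green and dark grey, 92 mm across, bearing inside, axle pin up its middle; origin on the axis at the table top. Two of the three bearings run smoothly (about 0.4 N at the peg turns the disc), one is fouled and drags (about 7 N at the peg while turning, 3 to 6 N left when the push halts; even all round, either way); which one changes each start, unseen
- peg_b (a point): top centre of winder_b's black crank peg: 12 mm across, stands 33 mm above the disc (top 75 mm above the table), 36 mm from the turning axis; moves round with the disc
- axle_b (a point): centre of the steel shoulder of winder_b's fixed, non-turning axle, 46 mm above the table and 4 mm above the disc's top; the shoulder is 22 mm across; above it stands the axle pin, 12 mm across and 30 mm high, its last 6 mm tapered
- winder_c: turning part of ribbon winder c (three look-alikes, empty): a pale wood disc, 100 mm across, 8 mm thick, with a black crank peg standing on it. Origin: on the vertical turning axis at the disc's underside, 34 mm above the table; z up, x from the axis towards the peg. Turns either way without stops and stays where it is left
- stand_c: fixed stand of winder c, green and dark grey, 92 mm across, bearing inside, axle pin up its middle; origin on the axis at the table top. Two of the three bearings run smoothly (about 0.4 N at the peg turns the disc), one is fouled and drags (about 7 N at the peg while turning, 3 to 6 N left when the push halts; even all round, either way); which one changes each start, unseen
- peg_c (a point): top centre of winder_c's black crank peg: 12 mm across, stands 33 mm above the disc (top 75 mm above the table), 36 mm from the turning axis; moves round with the disc
- axle_c (a point): centre of the steel shoulder of winder_c's fixed, non-turning axle, 46 mm above the table and 4 mm above the disc's top; the shoulder is 22 mm across; above it stands the axle pin, 12 mm across and 30 mm high, its last 6 mm tapered
- collar: loose red plastic collar (a tube, the 'out of use' marker): 30 mm outside, bore 15.6 mm right through, 65 mm tall, 50 g, standing upright on the table. Origin: centre of its underside, z up its axis. It fits over an axle pin with 1.8 mm play all round and then stands on the shoulder
- glue: bystander: amber glue bottle, 44 mm across, 100 mm tall, upright; origin at the centre of its underside
- thread: bystander: purple thread spool, 40 mm across, 50 mm tall, upright; origin at the centre of its underside
- pins: bystander: clear pin jar with a brass lid, 60 mm across, 55 mm tall, upright; origin at the centre of its underside
Things that resemble listed ones, but are neither listed nor needed, are in the scene too. Leave any purple look-alike of the stand_b alone.

How it is judged:
On the way:
1. all three winders have been turned by their pegs: every peg stands at least 35 mm (about 58 degrees of turn) from where it started (distance of each of peg_a, peg_b, peg_c from where it was at the start of the episode above 0.035 m), for 0.1 s.
At the end, for the whole second after the job is handed in: the red collar stands at rest on the shoulder of the dragging winder's axle, over its pin: within 5 mm of the axle's axis and 3 mm of the shoulder's height, upright within 0.15 rad, released (((contact force between winder_a and anything else above 3 N and horizontal distance between collar and axle_a below 0.005 m and z of collar in the frame of axle_a between -0.003 and 0.003 m) or (contact force between winder_b and anything else above 3 N and horizontal distance between collar and axle_b below 0.005 m and z of collar in the frame of axle_b between -0.003 and 0.003 m) or (contact force between winder_c and anything else above 3 N and horizontal distance between collar and axle_c below 0.005 m and z of collar in the frame of axle_c between -0.003 and 0.003 m)) and angle between collar's own z axis and vertical below 0.15 rad and linear speed of collar below 0.01 m/s); the robot touches nothing.
It fails at once if a winder is pushed or gripped with more than 16 N (contact force between any of the fingers, the arm and winder_a above 16 N or contact force between any of the fingers, the arm and winder_b above 16 N or contact force between any of the fingers, the arm and winder_c above 16 N).
It fails at once if the collar is pressed on a winder or pin with more than 20 N (contact force between collar and stand_a above 20 N or contact force between collar and stand_b above 20 N or contact force between collar and stand_c above 20 N).
It fails at once if the glue, thread or pin jar is moved by more than 15 mm (distance of any of glue, thread, pins from where it was at the start of the episode above 0.015 m).
It also fails if it takes over 72 s, if anything falls off the work surface, if the arm or the gripper's body presses on something with over 40 N, if the wrist force passes 120 N, or if a joint passes its speed limit or range.

## Working session

There is one attempt and no reset: what is moved stays moved. The work goes in short steps, Python scripts to look and compute and a tool call to move; the robot and the scene stay as the last step left them, time stands still between calls to the robot, and variables do not carry over. Pictures are saved under pics/ and viewed, at most 10 in all, crops included, and the job is handed in when it is done.

Besides the shell and the picture viewer there is one more tool, called after "Request:" in YAML: its name, and indented under it one key for each argument. step_arm: Moves the arm, as the interface text tells. Its arguments: {"type":"object","properties":{"rows":{"type":"array"},"jaw":{"type":"number"},"squeeze":{"type":"number"}},"required":["rows"]}

```bash
mkdir -p pics; ls; cat > h.py <<'E'
import numpy as np, cv2
from scipy.spatial.transform import Rotation as R
from rig import *
def shot(n):
    o=get_obs(); c=camera(n)
    if n=="wrist":
        T=np.eye(4); T[:3,:3]=R.from_quat(o["tool_rot"]).as_matrix(); T[:3,3]=o["position"]; c["E"]=T@np.array(c["mount"])
    else: c["E"]=np.array(c["extrinsics"])
    return c
def cloud(c):
    H,W=c["depth"].shape; f=H/2/np.tan(np.radians(c["fov_y"])/2)
    v,u=np.mgrid[:H,:W]; d=c["depth"]
    uv=np.stack([u,v],-1).reshape(-1,1,2).astype(float)
    P=np.stack([(u-c["cx"])/f*d,-(v-c["cy"])/f*d,-d],-1)
    P=P@c["E"][:3,:3].T+c["E"][:3,3]; P[d==0]=np.nan
    return P
E
python3 - <<'E'
from h import *
print(robot.tip_extent); o=get_obs(); print(o["time"],o["position"],o["tool_rot"],o["ft_force"])
for n in ["top","side"]:
    c=shot(n); print(n,[k for k in c],c["fov_y"],c["cx"],c["cy"],c["E"].round(3).tolist(), {k:c[k] for k in c if 'dist' in k or 'lens' in k})
    cv2.imwrite(f"pics/{n}0.png",c["pixels"]); P=cloud(c)
    np.savez(f"{n}0.npz",P=P,px=c["pixels"])
    for l in ["winder_a","stand_a","peg_a","collar","glue","thread","pins"]:
        for r in cut_out(l,n)[:6]:
            p=P[r["region"]]; print(l,round(r["confidence"],2),np.round(r["extent"]),np.nanmedian(p,0).round(3),np.nanpercentile(p[:,2],98).round(3))
E
```

```text
pics
0.1822
0.0 [0.25736475 0.56917558 0.40377564] [ 2.10795316e-01  9.77529638e-01 -9.89445650e-04 -4.03868847e-04] [ 0.29664327 -0.40636414 -0.14069465]
top ['pixels', 'depth', 'fov_y', 'cx', 'cy', 'extrinsics', 'E'] 57.78886848240567 262.25739366312513 191.64611366234845 [[0.005, 0.994, -0.105, 0.438], [-1.0, 0.005, 0.005, -0.017], [0.005, 0.105, 0.994, 1.017], [0.0, 0.0, 0.0, 1.0]] {}
winder_a 0.91 [335. 245.  35.  34.] [ 0.391 -0.218  0.043] 0.059
winder_a 0.9 [187. 218.  35.  35.] [0.466 0.186 0.043] 0.063
winder_a 0.7 [332. 191.  35.  31.] [ 0.544 -0.216  0.043] 0.058
winder_a 0.56 [264. 200.  39.  35.] [ 0.515 -0.023  0.043] 0.047
stand_a 0.83 [334. 248.  36.  36.] [ 0.389 -0.215  0.043] 0.072
stand_a 0.81 [264. 200.  33.  35.] [ 0.515 -0.023  0.043] 0.074
stand_a 0.66 [332. 192.  34.  36.] [ 0.541 -0.215  0.043] 0.074
stand_a 0.58 [188. 216.  41.  32.] [0.467 0.184 0.043] 0.073
stand_a 0.45 [334. 144.  20.  26.] [ 0.675 -0.221  0.054] 0.059
stand_a 0.24 [362. 148.  21.  18.] [ 0.669 -0.307  0.05 ] 0.055
peg_a 0.83 [333. 189.  40.  38.] [ 0.544 -0.215  0.043] 0.062
peg_a 0.72
[... 1135 characters left out ...]
[0.466 0.16  0.039] 0.069
stand_a 0.73 [188. 286.  52.  54.] [ 0.388 -0.236  0.04 ] 0.07
peg_a 0.93 [189. 279.  47.  41.] [ 0.389 -0.233  0.04 ] 0.068
peg_a 0.71 [230. 211.  40.  32.] [ 0.513 -0.042  0.04 ] 0.069
peg_a 0.7 [262. 266.  46.  37.] [ 0.54  -0.234  0.041] 0.069
peg_a 0.61 [196. 162.  37.  26.] [0.465 0.17  0.04 ] 0.071
collar 0.62 [294. 194.  15.  25.] [ 0.677 -0.01   0.039] 0.065
glue 0.93 [264. 123.  15.  35.] [0.68  0.314 0.047] 0.098
thread 0.92 [342. 293.  22.  34.] [ 0.669 -0.324  0.038] 0.052
thread 0.73 [197. 161.  35.  28.] [0.466 0.169 0.04 ] 0.071
thread 0.35 [265. 270.  48.  46.] [ 0.539 -0.238  0.04 ] 0.071
pins 0.78 [328. 263.  30.  34.] [ 0.674 -0.247  0.045] 0.056
```

```bash
python3 - <<'E'
from h import *
a=np.load("top0.npz");b=np.load("side0.npz")
cv2.imwrite("pics/t1.png",cv2.resize(a["px"][110:290,110:400],None,fx=2.7,fy=2.7,interpolation=cv2.INTER_CUBIC))
cv2.imwrite("pics/s1.png",cv2.resize(b["px"][90:350,140:400],None,fx=2.3,fy=2.3,interpolation=cv2.INTER_CUBIC))
E
```

```text
(no output)
```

View pics/t1.png

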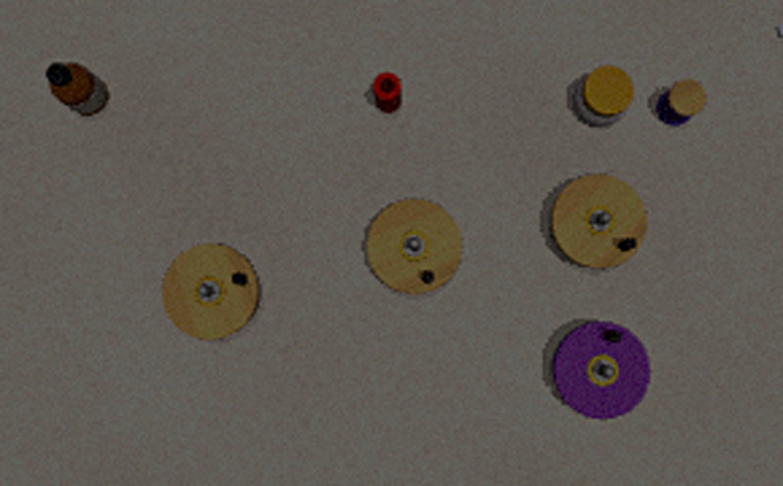

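View pics/s1.png

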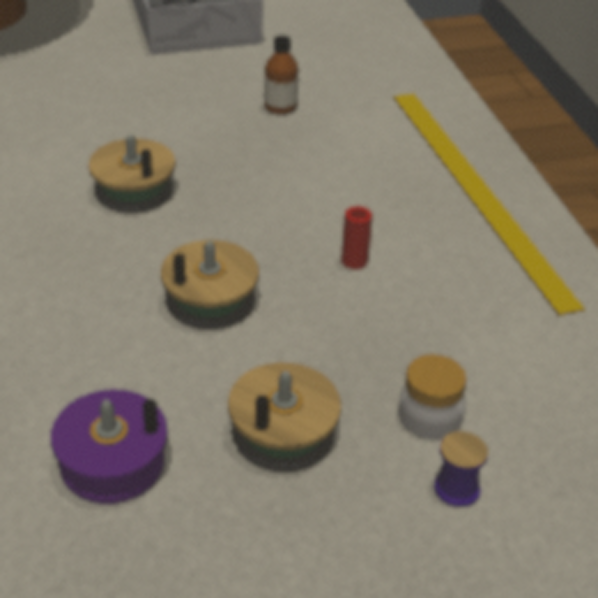

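The pale winders sit at about (187,218), (264,200) and (332,192) in the top picture. The purple look-alike is at (334,247), and the red collar is at (253,147). The side picture agrees. Next I measure the axes and pegs in both views.

```bash
cat >> h.py <<'E'
def ray(c,u,v,z):
    f=c["depth"].shape[0]/2/np.tan(np.radians(c["fov_y"])/2)
    d=c["E"][:3,:3]@np.array([(u-c["cx"])/f,-(v-c["cy"])/f,-1]); o=c["E"][:3,3]
    return (o+d*(z-o[2])/d[2])
def winders(n,c,near=[(0.466,0.186),(0.515,-0.023),(0.544,-0.216)]):
    P=cloud(c); hsv=cv2.cvtColor(c["pixels"],cv2.COLOR_BGR2HSV)
    out=[]
    for x,y in near:
        D=np.hypot(P[...,0]-x,P[...,1]-y)<0.075
        m=D&(abs(P[...,2]-0.042)<0.008)&(hsv[...,1]>60)
        pts=P[m]; 
        (cx,cy),r=cv2.minEnclosingCircle(pts[:,:2].astype(np.float32))
        ctr=cv2.minEnclosingCircle(np.argwhere(m)[:,::-1].astype(np.float32)) if n!="side" else cv2.fitEllipse(cv2.convexHull(np.argwhere(m)[:,::-1].astype(np.int32)))
        k=D&(P[...,2]>0.058); q=P[k]
        g=c["pixels"][k].max(1)
        dk=q[g<np.median(c["pixels"][m].max(1))*0.3]; lt=q[g>np.median(c["pixels"][m].max(1))*0.5]
        out.append((ray(c,*ctr[0],0.042)[:2].round(4),np.round([cx,cy,r],4),len(dk),np.median(dk,0).round(4) if len(dk) else 0,len(lt),np.median(lt,0).round(4) if len(lt) else 0,np.median(pts[:,2]).round(4)))
    return out
E
python3 - <<'E'
from h import *
for n in ["top","side"]:
    c=shot(n)
    for w in winders(n,c): print(n,*w)
    P=cloud(c)
    m=(np.hypot(P[...,0]-.673,P[...,1])<.04)&(P[...,2]>.06); print("collar top",np.median(P[m],0),P[m].min(0),P[m].max(0))
E
```

```text
top [0.4675 0.1871] [0.4681 0.1872 0.0502] 21 [0.4787 0.1542 0.0736] 8 [0.4679 0.1872 0.0752] 0.0431
top [ 0.5156 -0.024 ] [ 0.5159 -0.0242  0.0498] 12 [ 0.4824 -0.0369  0.0758] 14 [ 0.515  -0.026   0.0751] 0.0429
top [ 0.5427 -0.2166] [ 0.543  -0.2173  0.0504] 21 [ 0.5186 -0.2378  0.0715] 10 [ 0.5431 -0.2172  0.0753] 0.0429
collar top [0.68049936 0.00523757 0.06563095] [ 0.66622952 -0.00864417  0.06092315] [0.69273578 0.01937366 0.07013515]
side [0.4675 0.1732] [0.4712 0.1811 0.0528] 0 0 40 [0.4716 0.178  0.0677] 0.0397
side [ 0.5149 -0.0362] [ 0.5161 -0.0303  0.0516] 0 0 46 [ 0.5141 -0.0328  0.068 ] 0.0401
side [ 0.5423 -0.2279] [ 0.5436 -0.2211  0.052 ] 2 [ 0.5156 -0.2516  0.0621] 62 [ 0.5411 -0.2262  0.0687] 0.0405
collar top [ 0.67954284 -0.00170693  0.0629036 ] [ 0.66676196 -0.01738051  0.06004167] [0.6951069  0.01351431 0.06529259]
```

Request:
step_arm:
  rows:
    - [0.027,-0.045,-0.012,0,0,4.7]
    - [0.027,-0.045,-0.012,0,0,4.7]
    - [0.027,-0.045,-0.012,0,0,4.7]
    - [0.027,-0.045,-0.012,0,0,4.7]
    - [0.027,-0.045,-0.012,0,0,4.7]
    - [0.027,-0.045,-0.012,0,0,4.7]
    - [0.027,-0.045,-0.012,0,0,4.7]
    - [0.027,-0.045,-0.012,0,0,4.7]
    - [0.028,-0.049,-0.014,0,0,4.7]
    - [0,0,0,0,0,0]
    - [0,0,0,0,0,0]
  jaw: 0

```text
time: 2.28
position: [0.5014, 0.1604, 0.2947]
tool_rot: [-0.155, 0.988, 0.0, -0.0]
ft_force: [-0.4, -0.5, -0.3]
grip_width: 0.0003
grip_force: 0.0
```

```bash
cat >> h.py <<'E'
def yawx(o):
    M=R.from_quat(o["tool_rot"]).as_matrix(); return np.degrees(np.arctan2(M[1,0],M[0,0])), M[2,2]
E
python3 - <<'E'
from h import *
o=get_obs(); print(o["time"],o["position"],yawx(o),o["ft_force"],o["grip_width"],o["q"])
c=shot("wrist"); cv2.imwrite("pics/w0.png",c["pixels"]); print(np.round(c["mount"],3),c["fov_y"],c["cx"],c["cy"])
E
```

```text
2.275 [0.50139004 0.16038646 0.29471172] (np.float64(-162.12369535241416), np.float64(-0.9999996101930556)) [-0.37532192 -0.48383286 -0.31935305] 0.00028665829781665574 [ 9.70577112e-02  5.60235687e-01  1.77931765e+00  4.98633886e-04
  8.02846194e-01 -1.78608533e+00]
[[-0.001  0.962  0.274  0.074]
 [ 1.     0.001 -0.001 -0.   ]
 [-0.001  0.274 -0.962  0.02 ]
 [ 0.     0.     0.     1.   ]] 67.87637137533713 254.16676976085247 193.23975545570948
```

View pics/w0.png

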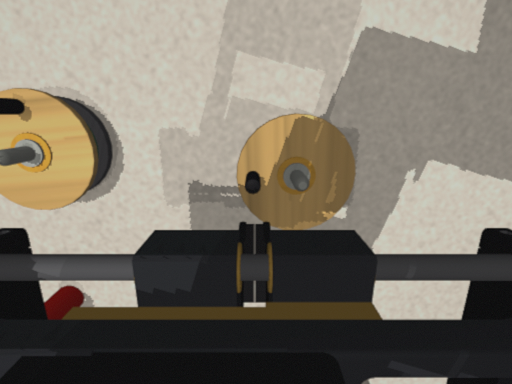

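The wrist view shows winder A's disc at about (297,172) with its peg at (253,182), just ahead of the shut fingers. I check the numbers from this view.

```bash
python3 - <<'E'
from h import *
c=shot("wrist"); P=cloud(c)
print(*winders("wrist",c,[(.468,.187)])[0])
print(ray(c,253,176,.075),ray(c,297,172,.046))
# finger tips: points closest to tip height near tool
o=get_obs(); M=R.from_quat(o["tool_rot"]).as_matrix()
Q=(P-o["position"])@M; m=(Q[...,2]>.15)&(Q[...,2]<.19)&(abs(Q[...,0])<.04)&(abs(Q[...,1])<.04); print(Q[m].min(0),Q[m].max(0))
E
```

```text
[0.4654 0.1855] [0.468  0.1862 0.0498] 43041 [0.4731 0.1607 0.2201] 5303 [0.4769 0.1565 0.2098] 0.0426
[0.47242443 0.15109598 0.075     ] [0.46426315 0.18623259 0.046     ]
[ 0.00246617 -0.00936126  0.1500295 ] [0.01109894 0.00890409 0.18232063]
```

```bash
cat >> h.py <<'E'
def arc(ax,p0,a1,step,rad=.0398):
    """rows from p0 round axis ax (clockwise) to polar angle a1 (deg)"""
    p=np.array(p0)-ax; a0=np.degrees(np.arctan2(p[1],p[0])); 
    while a0<a1: a0+=360
    n=int(np.ceil((a0-a1)/step)); r0=np.hypot(*p); prev=np.array(p0); out=[]
    for i in range(1,n+1):
        a=np.radians(a0+(a1-a0)*i/n); r=r0+(rad-r0)*min(1,i/3)
        q=np.array(ax)+r*np.array([np.cos(a),np.sin(a)]); d=np.round(q-prev,4); prev=prev+d
        out.append([float(d[0]),float(d[1]),0,0,0,round((a1-a0)/n,1)])
    print("start angle",a0,n); print(out)
E
python3 -c "
from h import *
arc((.467,.1865),(.5014,.1604),-137,7.2)"
```

```text
start angle -37.18835168668757 14
[[-0.0043, -0.0033, 0, 0, 0, np.float64(-7.1)], [-0.0046, -0.0026, 0, 0, 0, np.float64(-7.1)], [-0.0047, -0.002, 0, 0, 0, np.float64(-7.1)], [-0.0044, -0.0023, 0, 0, 0, np.float64(-7.1)], [-0.0047, -0.0017, 0, 0, 0, np.float64(-7.1)], [-0.0048, -0.0012, 0, 0, 0, np.float64(-7.1)], [-0.0049, -0.0005, 0, 0, 0, np.float64(-7.1)], [-0.0049, 0.0, 0, 0, 0, np.float64(-7.1)], [-0.0049, 0.0007, 0, 0, 0, np.float64(-7.1)], [-0.0048, 0.0013, 0, 0, 0, np.float64(-7.1)], [-0.0046, 0.0018, 0, 0, 0, np.float64(-7.1)], [-0.0043, 0.0024, 0, 0, 0, np.float64(-7.1)], [-0.004, 0.003, 0, 0, 0, np.float64(-7.1)], [-0.0036, 0.0034, 0, 0, 0, np.float64(-7.1)]]
```

Request:
step_arm:
  rows:
    - [0,0,-0.025,0,0,0]
    - [0,0,-0.025,0,0,0]
    - [0,0,-0.007,0,0,0]
    - [0,0,0,0,0,0]

```text
time: 2.88
position: [0.5012, 0.1613, 0.2378]
tool_rot: [-0.157, 0.988, 0.0, -0.0]
ft_force: [-1.0, -0.4, 0.1]
grip_width: 0.0004
grip_force: 0.0
```

Request:
step_arm:
  rows:
    - [-0.0043,-0.0033,0,0,0,0]
    - [-0.0046,-0.0026,0,0,0,-4]
    - [-0.0047,-0.002,0,0,0,-7]
    - [-0.0044,-0.0023,0,0,0,-7]
    - [-0.0047,-0.0017,0,0,0,-7]
    - [-0.0048,-0.0012,0,0,0,-7]

```text
time: 3.62
position: [0.4741, 0.1471, 0.2388]
tool_rot: [0.124, 0.992, 0.0, 0.001]
ft_force: [-0.2, 0.3, 0.2]
grip_width: 0.0005
grip_force: 0.2
```

Request:
step_arm:
  rows:
    - [-0.0049,-0.0005,0,0,0,-7]
    - [-0.0049,0,0,0,0,-7]
    - [-0.0049,0.0007,0,0,0,-7]
    - [-0.0048,0.0013,0,0,0,-7]

```text
time: 4.12
position: [0.4546, 0.1487, 0.2388]
tool_rot: [0.361, 0.933, 0.0, 0.001]
ft_force: [1.0, -0.6, 0.9]
grip_width: 0.0002
grip_force: 0.2
```

Request:
step_arm:
  rows:
    - [-0.0046,0.0018,0,0,0,-7]
    - [-0.0043,0.0024,0,0,0,-7]
    - [-0.004,0.003,0,0,0,-7]
    - [-0.0036,0.0034,0,0,0,-7]

```text
time: 4.62
position: [0.4381, 0.1594, 0.2387]
tool_rot: [0.576, 0.818, 0.001, 0.001]
ft_force: [0.5, -0.4, -0.1]
grip_width: 0.0006
grip_force: 0.2
```

```bash
python3 - <<'E'
from h import *
o=get_obs(); print(o["time"],o["position"],yawx(o),o["ft_force"],o["q"])
c=shot("wrist"); cv2.imwrite("pics/w1.png",c["pixels"])
c=shot("top");print(*winders("top",c)[0])
E
```

```text
4.625 [0.43808698 0.15936821 0.23872838] (np.float64(109.71910417166274), np.float64(-0.9999976372322078)) [ 0.45005947 -0.35004112 -0.10658785] [ 1.08509751e-01  6.16101035e-01  1.96210680e+00 -1.91781965e-04
  5.61213392e-01 -2.35491921e-01]
[0.4745 0.1817] [0.476  0.1803 0.0481] 773 [0.4145 0.1981 0.408 ] 1318 [0.4431 0.1658 0.3982] 0.0428
```

View pics/w1.png

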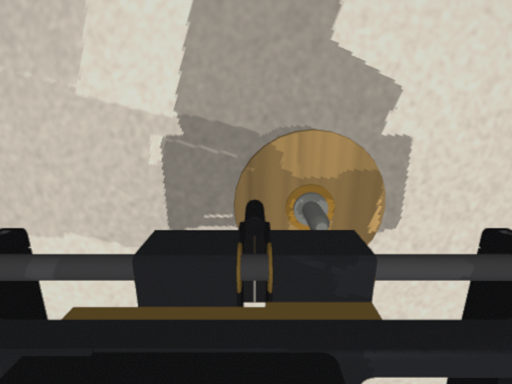

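The peg at (254,210) lies right against the finger front. Winder A turned at about 0.5 N, so it runs smoothly. On to B.

Request:
step_arm:
  rows:
    - [-0.001,-0.001,0.025,0,0,0]
    - [0,0,0.03,0,0,0]
    - [0.0135,-0.055,0,0,0,0.3]
    - [0.0135,-0.055,0,0,0,0.3]
    - [0.0135,-0.055,0,0,0,0.3]
    - [0.0135,-0.055,0,0,0,0.4]
    - [0,0,0,0,0,0]
    - [0,0,0,0,0,0]

```text
time: 5.72
position: [0.4904, -0.0615, 0.2929]
tool_rot: [0.564, 0.825, -0.0, -0.001]
ft_force: [0.5, 0.4, 0.2]
grip_width: 0.0007
grip_force: 0.0
```

```bash
python3 - <<'E'
from h import *
o=get_obs(); print(o["time"],o["position"],yawx(o))
c=shot("wrist"); print(*winders("wrist",c,[(.5155,-.0245)])[0])
P=cloud(c); k=(np.hypot(P[...,0]-.5155,P[...,1]+.0245)<.05)&(P[...,2]>.06)&(P[...,2]<.08)
pr=P[k]; n,l,s,cc=cv2.connectedComponentsWithStats(k.astype(np.uint8))
for i in range(1,n):
    if s[i,4]>20: q=P[l==i]; print(s[i],np.median(q,0),np.median(q[q[:,2]>.073],0))
c=shot("top"); print(*winders("top",c)[0])
arc((.5155,-.0245),o["position"][:2],138,7.2)
E
```

```text
5.725 [ 0.49043314 -0.06148756  0.29290715] (np.float64(111.27043110140696), np.float64(-0.9999993972563828))
[ 0.5144 -0.0218] [ 0.5161 -0.025   0.0498] 45643 [ 0.4879 -0.0334  0.2171] 4734 [ 0.4865 -0.0361  0.2081] 0.0425
[248 175  16  20 258] [ 0.48247835 -0.03774629  0.07494425] [ 0.48287368 -0.03871536  0.07521312]
[295 174  18  19 250] [ 0.51449469 -0.02404877  0.07313146] [ 0.51561517 -0.02454343  0.07564829]
[0.4675 0.1871] [0.4676 0.1873 0.0499] 20 [0.4343 0.175  0.075 ] 9 [0.4678 0.1867 0.0745] 0.043
start angle 235.87409866088228 14
[[-0.0032, 0.0046, 0, 0, 0, np.float64(-7.0)], [-0.0026, 0.0047, 0, 0, 0, np.float64(-7.0)], [-0.0018, 0.0049, 0, 0, 0, np.float64(-7.0)], [-0.0025, 0.0042, 0, 0, 0, np.float64(-7.0)], [-0.002, 0.0044, 0, 0, 0, np.float64(-7.0)], [-0.0015, 0.0046, 0, 0, 0, np.float64(-7.0)], [-0.0008, 0.0048, 0, 0, 0, np.float64(-7.0)], [-0.0003, 0.0048, 0, 0, 0, np.float64(-7.0)], [0.0003, 0.0049, 0, 0, 0, np.float64(-7.0)], [0.0009, 0.0047, 0, 0, 0, np.float64(-7.0)], [0.0014, 0.0047, 0, 0, 0, np.float64(-7.0)], [0.002, 0.0044, 0, 0, 0, np.float64(-7.0)], [0.0026, 0.0041, 0, 0, 0, np.float64(-7.0)], [0.003, 0.0038, 0, 0, 0, np.float64(-7.0)]]
```

Winder A's peg moved 49 mm. The wrist and top views agree on B to within 1 mm.

Request:
step_arm:
  rows:
    - [0,0,-0.025,0,0,0]
    - [0,0,-0.025,0,0,0]
    - [0,0,-0.005,0,0,0]
    - [0,0,0,0,0,0]

```text
time: 6.32
position: [0.4909, -0.0606, 0.2378]
tool_rot: [0.564, 0.826, -0.0, -0.0]
ft_force: [-0.3, 0.3, 0.0]
grip_width: 0.0001
grip_force: 0.0
```

Request:
step_arm:
  rows:
    - [-0.0032,0.0046,0,0,0,0]
    - [-0.0026,0.0047,0,0,0,-4]
    - [-0.0018,0.0049,0,0,0,-7]
    - [-0.0025,0.0042,0,0,0,-7]
    - [-0.002,0.0044,0,0,0,-7]
    - [-0.0015,0.0046,0,0,0,-7]

```text
time: 7.08
position: [0.4765, -0.0345, 0.2386]
tool_rot: [0.771, 0.637, -0.001, 0.0]
ft_force: [-2.9, -5.7, 0.9]
grip_width: 0.0004
grip_force: 3.1
```

Request:
step_arm:
  rows:
    - [-0.0008,0.0048,0,0,0,-7]
    - [-0.0003,0.0048,0,0,0,-7]
    - [0.0003,0.0049,0,0,0,-7]
    - [0.0009,0.0047,0,0,0,-7]

```text
time: 7.58
position: [0.4766, -0.0151, 0.2385]
tool_rot: [0.902, 0.431, -0.001, 0.0]
ft_force: [-3.1, -5.6, 1.0]
grip_width: 0.0006
grip_force: 2.8
```

Request:
step_arm:
  rows:
    - [0.0014,0.0047,0,0,0,-7]
    - [0.002,0.0044,0,0,0,-7]
    - [0.0026,0.0041,0,0,0,-7]
    - [0.003,0.0038,0,0,0,-7]

```text
time: 8.07
position: [0.4855, 0.0018, 0.2385]
tool_rot: [0.98, 0.2, -0.001, 0.0]
ft_force: [-2.9, -4.9, 1.4]
grip_width: 0.0003
grip_force: 2.5
```

B drags at about 6.4 N. C still has to be turned.

Request:
step_arm:
  rows:
    - [-0.004,-0.003,0,0,0,0]
    - [0,0,0.025,0,0,0]
    - [0,0,0.03,0,0,10.5]
    - [0.01,-0.052,0,0,0,10.5]
    - [0.01,-0.052,0,0,0,10.5]
    - [0.01,-0.052,0,0,0,10.5]
    - [0.01,-0.052,0,0,0,10.5]
    - [0.0106,-0.051,0,0,0,10.5]
    - [0,0,0,0,0,10.5]
    - [0,0,0,0,0,10.5]
    - [0,0,0,0,0,10.5]
    - [0,0,0,0,0,10.5]

```text
time: 9.57
position: [0.5325, -0.2584, 0.2931]
tool_rot: [0.435, 0.9, 0.0, 0.0]
ft_force: [-0.1, 0.5, -0.3]
grip_width: 0.0003
grip_force: 0.0
```

```bash
python3 - <<'E'
from h import *
A=(.543,-.217)
c=shot("top"); W=winders("top",c); print(*W[1])
c=shot("wrist"); o=get_obs(); print(o["time"],o["position"],yawx(o)); print(*winders("wrist",c,[A])[0])
P=cloud(c); k=(np.hypot(P[...,0]-A[0],P[...,1]-A[1])<.05)&(P[...,2]>.06)&(P[...,2]<.08)
n,l,s,cc=cv2.connectedComponentsWithStats(k.astype(np.uint8))
for i in range(1,n):
    if s[i,4]>20: q=P[l==i]; print(s[i],np.median(q,0),np.median(q[q[:,2]>.073],0))
arc(A,o["position"][:2],157,7.2)
E
```

```text
[ 0.5416 -0.0065] [ 0.5418 -0.0066  0.0377] 419 [ 0.4576 -0.0252  0.7755] 58 [ 0.4453 -0.0168  0.7962] 0.0431
9.675 [ 0.53261454 -0.25837193  0.29309793] (np.float64(128.05724990687753), np.float64(-0.9999999353285547))
[ 0.5413 -0.2159] [ 0.5434 -0.2181  0.0499] 45425 [ 0.5207 -0.2341  0.2174] 6262 [ 0.5243 -0.2339  0.2073] 0.0425
[290 174  18  18 248] [ 0.54169201 -0.21776268  0.0730012 ] [ 0.54299969 -0.21834081  0.07558237]
[243 177  16  20 259] [ 0.51670825 -0.24161512  0.07486178] [ 0.5172262  -0.24280226  0.07514474]
start angle 255.90840655934812 14
[[-0.0047, 0.0025, 0, 0, 0, np.float64(-7.1)], [-0.0042, 0.003, 0, 0, 0, np.float64(-7.1)], [-0.0037, 0.0034, 0, 0, 0, np.float64(-7.1)], [-0.0038, 0.0031, 0, 0, 0, np.float64(-7.1)], [-0.0034, 0.0035, 0, 0, 0, np.float64(-7.1)], [-0.003, 0.0039, 0, 0, 0, np.float64(-7.1)], [-0.0024, 0.0042, 0, 0, 0, np.float64(-7.1)], [-0.002, 0.0046, 0, 0, 0, np.float64(-7.1)], [-0.0013, 0.0047, 0, 0, 0, np.float64(-7.1)], [-0.0007, 0.0048, 0, 0, 0, np.float64(-7.1)], [-0.0002, 0.0049, 0, 0, 0, np.float64(-7.1)], [0.0005, 0.0049, 0, 0, 0, np.float64(-7.1)], [0.001, 0.0048, 0, 0, 0, np.float64(-7.1)], [0.0016, 0.0046, 0, 0, 0, np.float64(-7.1)]]
```

Request:
step_arm:
  rows:
    - [0,0,-0.025,0,0,0]
    - [0,0,-0.025,0,0,0]
    - [0,0,-0.005,0,0,0]
    - [0,0,0,0,0,0]

```text
time: 10.18
position: [0.533, -0.2585, 0.2379]
tool_rot: [0.439, 0.899, 0.0, -0.0]
ft_force: [-0.5, -0.0, -0.8]
grip_width: 0.0004
grip_force: 0.0
```

Request:
step_arm:
  rows:
    - [-0.0047,0.0025,0,0,0,0]
    - [-0.0042,0.003,0,0,0,-4]
    - [-0.0037,0.0034,0,0,0,-7]
    - [-0.0038,0.0031,0,0,0,-7]
    - [-0.0034,0.0035,0,0,0,-7]
    - [-0.003,0.0039,0,0,0,-7]

```text
time: 10.92
position: [0.51, -0.2392, 0.2388]
tool_rot: [0.671, 0.742, -0.0, 0.001]
ft_force: [0.1, 0.4, -0.7]
grip_width: 0.0004
grip_force: 0.2
```

Request:
step_arm:
  rows:
    - [-0.0024,0.0042,0,0,0,-7]
    - [-0.002,0.0046,0,0,0,-7]
    - [-0.0013,0.0047,0,0,0,-7]
    - [-0.0007,0.0048,0,0,0,-7]

```text
time: 11.42
position: [0.5038, -0.2208, 0.2389]
tool_rot: [0.83, 0.557, 0.0, 0.001]
ft_force: [0.6, 0.0, -0.4]
grip_width: 0.0007
grip_force: 0.2
```

Request:
step_arm:
  rows:
    - [-0.0002,0.0049,0,0,0,-7]
    - [0.0005,0.0049,0,0,0,-7]
    - [0.001,0.0048,0,0,0,-7]
    - [0.0016,0.0046,0,0,0,-7]

```text
time: 11.92
position: [0.5067, -0.2016, 0.2388]
tool_rot: [0.94, 0.34, 0.001, 0.001]
ft_force: [-0.5, -0.6, -0.1]
grip_width: 0.0005
grip_force: 0.2
```

C is smooth, so the dragging winder is B. Now the collar.

Request:
step_arm:
  rows:
    - [-0.003,-0.003,0,0,0,0]
    - [0,0,0.03,0,0,0]
    - [0,0,0.03,0,0,-8]
    - [0.028,0.0525,0.005,0,0,-8]
    - [0.028,0.0525,0,0,0,-8]
    - [0.028,0.0525,0,0,0,-8]
    - [0.028,0.0525,0,0,0,-8]
    - [0,0,0,0,0,0]
    - [0,0,0,0,0,0]

```text
time: 13.05
position: [0.6151, 0.0051, 0.3028]
tool_rot: [1.0, 0.001, -0.0, 0.0]
ft_force: [0.2, -0.6, -1.2]
grip_width: 0.0008
grip_force: 0.0
```

```bash
cat >> h.py <<'E'
def collar(c):
    P=cloud(c); b,g,r=[c["pixels"][...,i].astype(int) for i in range(3)]
    m=(r>2*g)&(r>2*b)&(r>25)&(P[...,2]>.058)&(P[...,2]<.13)
    q=P[m]; q=q[q[:,2]>np.percentile(q[:,2],95)-.008]
    return cv2.minEnclosingCircle(q[:,:2].astype(np.float32)),np.median(q,0),len(q)
E
python3 - <<'E'
from h import *
A=(.543,-.217)
c=shot("top"); 
for w in winders("top",c): print(*w)
print(collar(c))
c=shot("wrist"); o=get_obs(); print(o["time"],o["position"],yawx(o)); print(collar(c)); cv2.imwrite("pics/w2.png",c["pixels"])
for r in cut_out("collar","wrist")[:2]: print(r["confidence"],r["extent"])
E
```

```text
[1.1112 0.763 ] [0. 0. 0.] 0 0 0 0 nan
[ 0.5135 -0.032 ] [ 0.5136 -0.032   0.0486] 1784 [0.494  0.0033 0.5729] 220 [ 0.5033 -0.0227  0.5383] 0.0428
[ 0.5432 -0.2166] [ 0.5435 -0.217   0.0498] 15 [ 0.5211 -0.1887  0.0741] 14 [ 0.5432 -0.2166  0.0742] 0.0428
(((0.6815677285194397, 0.33185985684394836), 0.014581069350242615), array([0.67634729, 0.32618677, 0.07962991]), 25)
13.15 [0.61497912 0.0039153  0.3027872 ] (np.float64(-0.041311379588732225), np.float64(-0.9999995766690393))
(((0.6808084845542908, 0.003593450877815485), 0.014589287340641022), array([0.68098986, 0.00400335, 0.06524538]), 858)
0.6 [256.6, 126.0, 33.5, 44.9]
  return _methods._mean(a, axis=axis, dtype=dtype,
  ret = ret.dtype.type(ret / rcount)
```

View pics/w2.png

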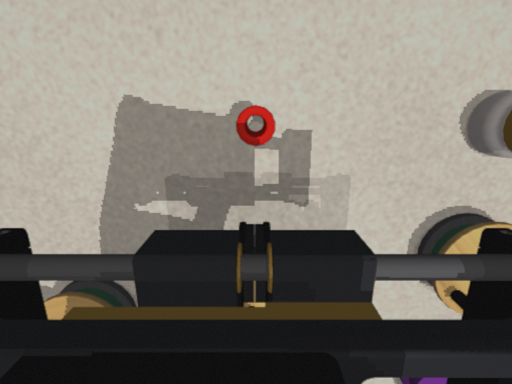

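The red collar's bore is at (256,125), at world (0.681, 0.0037), with its top at 0.065.

Request:
step_arm:
  rows:
    - [0.033,-0.0002,0,0,0,0]
    - [0.033,-0.0003,0,0,0,0]
    - [0,0,0,0,0,0]
    - [0,0,0,0,0,0]
    - [0,0,0,0,0,0]
    - [0,0,-0.03,0,0,0]
    - [0,0,-0.03,0,0,0]
    - [0,0,-0.0245,0,0,0]
    - [0,0,0,0,0,0]
    - [0,0,0,0,0,0]
  jaw: 0.065
  squeeze: 12

```text
time: 14.45
position: [0.6818, 0.0047, 0.2192]
tool_rot: [1.0, -0.0, 0.001, 0.0]
ft_force: [0.4, 0.0, 0.5]
grip_width: 0.0652
grip_force: 0.0
```

Request:
step_arm:
  rows:
    - [0,0,0,0,0,0]
    - [0,0,0,0,0,0]
    - [0,0,0,0,0,0]
    - [0,0,0,0,0,0]
    - [0,0,0,0,0,0]
    - [0,0,0,0,0,0]
  jaw: 0.0

```text
time: 15.2
position: [0.6817, 0.0048, 0.2183]
tool_rot: [1.0, -0.0, 0.0, 0.0]
ft_force: [-0.0, -1.0, 0.3]
grip_width: 0.0293
grip_force: 12.0
```

Request:
step_arm:
  rows:
    - [0,0,0.03,0,0,0]
    - [0,0,0.03,0,0,0]
    - [0,0,0.035,0,0,0]
    - [-0.058,-0.0073,0,0,0,0]
    - [-0.058,-0.0073,0,0,0,0]
    - [-0.058,-0.0073,0,0,0,0]
    - [-0.058,-0.0073,0,0,0,0]
    - [0,0,0,0,0,0]
    - [0,0,0,0,0,0]
    - [0,0,0,0,0,0]

```text
time: 16.45
position: [0.4515, -0.0247, 0.3135]
tool_rot: [1.0, 0.0, 0.001, 0.0]
ft_force: [-0.1, 1.3, -0.2]
grip_width: 0.0288
grip_force: 12.0
```

```bash
python3 - <<'E'
from h import *
A=(.5155,-.0245)
c=shot("wrist"); o=get_obs(); print(o["time"],o["position"],yawx(o),o["q"]); print(collar(c)); cv2.imwrite("pics/w3.png",c["pixels"])
c2=shot("wrist"); o2=get_obs(); print(o2["position"])
for c in (c,c2):
    print(*winders("wrist",c,[A])[0])
    P=cloud(c); k=(np.hypot(P[...,0]-A[0],P[...,1]-A[1])<.05)&(P[...,2]>.06)&(P[...,2]<.08)
    n,l,s,cc=cv2.connectedComponentsWithStats(k.astype(np.uint8))
    for i in range(1,n):
        if s[i,4]>20: q=P[l==i]; print(s[i],np.median(q,0),np.median(q[q[:,2]>.073],0))
c=shot("top"); print(*winders("top",c)[1])
E
```

```text
16.5 [ 0.45124725 -0.02460634  0.31342349] (np.float64(0.01137966119540304), np.float64(-0.9999971914504113)) [-3.02651881e-01  4.53571412e-01  1.94727992e+00  8.98517985e-05
  7.38372048e-01  1.26788019e+00]
(((0.45600956678390503, -0.02532685175538063), 0.013757560402154922), array([ 0.46417279, -0.02573804,  0.12574202]), 207)
[ 0.45100621 -0.02451809  0.31329178]
[ 0.5187 -0.0255] [ 0.5158 -0.0254  0.05  ] 53370 [ 0.4778 -0.0217  0.2379] 1026 [ 0.4633 -0.0265  0.1612] 0.0425
[248 120  16  16 192] [ 0.51618311 -0.02520449  0.0738983 ] [ 0.51552509 -0.02519459  0.07552623]
[205 139  18  17 221] [0.50212434 0.00676328 0.07510954] [0.50189686 0.00739603 0.07535486]
[ 0.5185 -0.0256] [ 0.516  -0.0255  0.05  ] 53448 [ 0.4775 -0.0215  0.2378] 1066 [ 0.4634 -0.0259  0.1611] 0.0425
[248 120  16  16 188] [ 0.51615225 -0.02576424  0.07425181] [ 0.51583439 -0.02539692  0.07559425]
[205 138  18  17 221] [0.50232131 0.00671391 0.075069  ] [0.50171348 0.00711428 0.07522155]
[ 0.529  -0.0277] [ 0.5288 -0.0276  0.0459] 287 [0.4766 0.0051 0.459 ] 388 [ 0.4541 -0.016   0.4747] 0.0427
```

View pics/w3.png

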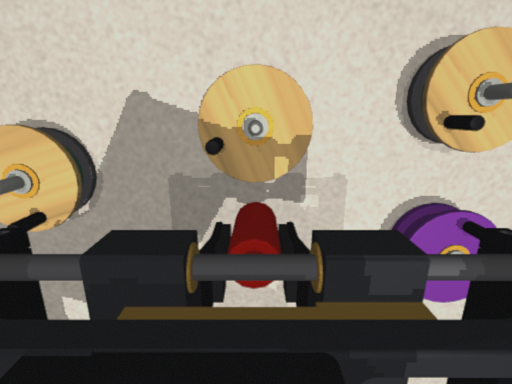

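Winder B's pin is at (256,128) and its peg has moved 49 mm. The collar hangs upright in the fingers. I measure where its axis sits in the tool frame.

```bash
python3 - <<'E'
from h import *
from scipy.optimize import least_squares
c=shot("wrist"); o=get_obs(); P=cloud(c); M=R.from_quat(o["tool_rot"]).as_matrix()
Q=(P-o["position"])@M; b,g,r=[c["pixels"][...,i].astype(int) for i in range(3)]
m=(r>2*g)&(r>2*b)&(r>25)&(Q[...,2]>.14)&(Q[...,2]<.23)&(abs(Q[...,0])<.03)&(abs(Q[...,1])<.03)
q=Q[m]; print(len(q),q.min(0),q.max(0),np.percentile(q[:,2],[1,99]))
f=lambda p:np.hypot(q[:,0]-p[0]-p[2]*(q[:,2]-.2),q[:,1]-p[1]-p[3]*(q[:,2]-.2))-.015
s=least_squares(f,[0,0,0,0],loss="soft_l1",f_scale=.001); print(s.x,np.std(f(s.x)))
print("bottom axis tool",s.x[:2]+s.x[2:]*.018,o["position"])
E
```

```text
2291 [-0.01470162 -0.01463705  0.15029565] [0.0144765  0.01461766 0.21515814] [0.15146956 0.21235916]
[-0.00109933  0.00062536  0.0142378   0.02151884] 0.001851673942691138
bottom axis tool [-0.00084305  0.0010127 ] [ 0.45045176 -0.02435577  0.31314623]
```

Request:
step_arm:
  rows:
    - [0.03,0,0,0,0,0]
    - [0.03,0,0,0,0,0]
    - [0.0063,0,0,0,0,0]
    - [0,0,0,0,0,0]
    - [0,0,-0.008,0,0,0]
    - [0,0,-0.007,0,0,0]
    - [0,0,0,0,0,0]
    - [0,0,0,0,0,0]

```text
time: 17.65
position: [0.5158, -0.0244, 0.2982]
tool_rot: [1.0, -0.0, -0.0, -0.0]
ft_force: [0.7, 1.0, -0.7]
grip_width: 0.0286
grip_force: 12.0
```

Request:
step_arm:
  rows:
    - [0,0,-0.002,0,0,0]
    - [0,0,-0.002,0,0,0]
    - [0,0,-0.002,0,0,0]
    - [0,0,0,0,0,0]

```text
time: 18.15
position: [0.5159, -0.0244, 0.2921]
tool_rot: [1.0, -0.0, -0.0, -0.0]
ft_force: [-1.3, -0.2, -1.2]
grip_width: 0.0284
grip_force: 12.0
```

Request:
step_arm:
  rows:
    - [0,0,-0.002,0,0,0]
    - [0,0,-0.002,0,0,0]
    - [0,0,-0.002,0,0,0]
    - [0,0,0,0,0,0]

```text
time: 18.65
position: [0.5159, -0.0244, 0.286]
tool_rot: [1.0, -0.0, -0.0, -0.0]
ft_force: [-0.1, 0.2, -0.2]
grip_width: 0.0287
grip_force: 12.0
```

Request:
step_arm:
  rows:
    - [0.0005,0,-0.003,0,0,0]
    - [0,0,-0.003,0,0,0]
    - [0,0,-0.003,0,0,0]
    - [0,0,-0.003,0,0,0]
    - [0,0,0,0,0,0]

```text
time: 19.27
position: [0.5164, -0.0244, 0.2739]
tool_rot: [1.0, -0.0, -0.0, -0.0]
ft_force: [-0.5, -0.2, 0.1]
grip_width: 0.0289
grip_force: 12.0
```

Request:
step_arm:
  rows:
    - [0,0,-0.002,0,0,0]
    - [0,0,-0.002,0,0,0]
    - [0,0,-0.002,0,0,0]
    - [0,0,-0.001,0,0,0]
    - [0,0,0,0,0,0]

```text
time: 19.9
position: [0.5164, -0.0244, 0.2672]
tool_rot: [1.0, -0.0, -0.0, -0.0]
ft_force: [-0.1, -0.0, -0.0]
grip_width: 0.0291
grip_force: 12.0
```

Smooth so far. About 3 mm is left, so I go in 1 mm rows.

Request:
step_arm:
  rows:
    - [0,0,-0.001,0,0,0]
    - [0,0,-0.001,0,0,0]
    - [0,0,0,0,0,0]

```text
time: 20.27
position: [0.5164, -0.0243, 0.2652]
tool_rot: [1.0, -0.0, -0.0, -0.0]
ft_force: [0.0, -0.6, 0.3]
grip_width: 0.0291
grip_force: 12.0
```

Request:
step_arm:
  rows:
    - [0,0,-0.0005,0,0,0]
    - [0,0,-0.0005,0,0,0]
    - [0,0,0,0,0,0]

```text
time: 20.65
position: [0.5165, -0.0244, 0.2642]
tool_rot: [1.0, -0.0, 0.0, -0.0]
ft_force: [-0.3, -0.2, -0.6]
grip_width: 0.0293
grip_force: 12.0
```

Request:
step_arm:
  rows:
    - [0,0,0,0,0,0]
    - [0,0,0,0,0,0]
    - [0,0,0,0,0,0]
    - [0,0,0,0,0,0]
  jaw: 0.055

```text
time: 21.15
position: [0.5165, -0.0244, 0.2643]
tool_rot: [1.0, -0.0, 0.0, 0.0]
ft_force: [-0.3, -0.2, 0.9]
grip_width: 0.0532
grip_force: 0.0
```

Request:
step_arm:
  rows:
    - [0,0,0.01,0,0,0]
    - [0,0,0.025,0,0,0]
    - [0,0,0.04,0,0,0]
    - [-0.03,0,0.04,0,0,0]
    - [-0.04,0,0,0,0,0]
    - [0,0,0,0,0,0]
    - [0,0,0,0,0,0]

```text
time: 22.02
position: [0.447, -0.0246, 0.3799]
tool_rot: [1.0, -0.0, 0.001, 0.0]
ft_force: [1.3, 0.0, 0.3]
grip_width: 0.0548
grip_force: 0.0
```

```bash
python3 - <<'E'
from h import *
c=shot("wrist"); o=get_obs(); print(o["time"],o["position"],o["ft_force"],collar(c)); cv2.imwrite("pics/w4.png",c["pixels"])
c=shot("side"); cv2.imwrite("pics/s2.png",cv2.resize(c["pixels"][120:320,140:340],None,fx=3,fy=3,interpolation=cv2.INTER_CUBIC))
E
```

```text
22.075 [ 0.44742693 -0.02462619  0.37967873] [-0.20246421 -0.48197379 -0.63558616] (((0.5153290629386902, -0.025252051651477814), 0.014657236635684967), array([ 0.5158976 , -0.02509025,  0.11130135]), 658)
```

View pics/s2.png

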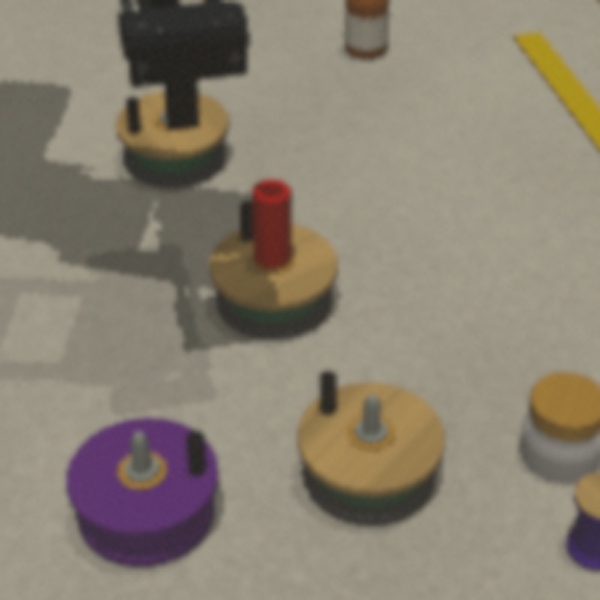

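The collar stands upright on winder B's shoulder at (272,225). Its top is at 0.111 m and its centre is within 1 mm of the axis. All three pegs are turned and the gripper is clear.

```bash
python3 -c "
from rig import *
print(hand_in())"
```

```text
the job is handed in; nothing more can be done
None
```

The middle winder (B) drags, needing about 6.4 N at the peg while the other two turned almost freely; the red collar is fully down on its shoulder and released, all three pegs have moved 49 to 54 mm, and the job is handed in (no verdict was shown).

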